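# Load the die bars into the embossing press

### The job

Pull the press's die shuttle out by its black handle to the front stop. Then sort the steel die bars from the bench into it, the long (105 mm) bars in the deep row and the short (80 mm) bars in the shallow row, one to a slot, each slid in until it is fully home against its hidden stop, so that all the ends stick out alike; once every bar is home, push the shuttle all the way into the press to its end stop, the bars staying home. Leave the other things on the bench alone.

Things in the scene. Friction and masses are not known exactly. Their poses are not given: they have to be found in the camera images.
- long_1: one of up to six look-alike square steel bars with a thin copper band near each end, 14 x 14 mm in section and 105 mm long (this one is a long bar; it may be absent), lying flat on the bench at the start; about 120 g; both ends alike. Origin at its centre, x along its length.
- long_2: one of up to six look-alike square steel bars with a thin copper band near each end, 14 x 14 mm in section and 105 mm long (this one is a long bar; it may be absent), lying flat on the bench at the start; about 120 g; both ends alike. Origin at its centre, x along its length.
- long_3: one of up to six look-alike square steel bars with a thin copper band near each end, 14 x 14 mm in section and 105 mm long (this one is a long bar; it may be absent), lying flat on the bench at the start; about 120 g; both ends alike. Origin at its centre, x along its length.
- short_1: one of up to six look-alike square steel bars with a thin copper band near each end, 14 x 14 mm in section and 80 mm long (this one is a short bar; it may be absent), lying flat on the bench at the start; about 120 g; both ends alike. Origin at its centre, x along its length.
- short_2: one of up to six look-alike square steel bars with a thin copper band near each end, 14 x 14 mm in section and 80 mm long (this one is a short bar; it may be absent), lying flat on the bench at the start; about 120 g; both ends alike. Origin at its centre, x along its length.
- short_3: one of up to six look-alike square steel bars with a thin copper band near each end, 14 x 14 mm in section and 80 mm long (this one is a short bar; it may be absent), lying flat on the bench at the start; about 120 g; both ends alike. Origin at its centre, x along its length.
- long_row (a point): deep row of the shuttle (red strip on its roof), on the left looking into the slots: 3 parallel blind slots, hidden stop 70 mm in from the mouth plane; a 105 mm bar fully home sticks out 35 mm. This point: mouth plane of the middle slot, on the slot floor, 12 mm above the bench; x points into the slots, y sideways (other slots at y = +42 and -42 mm), z up. Moves with the shuttle.
- short_row (a point): shallow row of the shuttle (yellow strip on its roof), on the right looking into the slots: 3 parallel blind slots, hidden stop 45 mm in from the mouth plane; a 80 mm bar fully home sticks out 35 mm. This point: mouth plane of the middle slot, on the slot floor, 12 mm above the bench; x points into the slots, y sideways (other slots at y = +42 and -42 mm), z up. Moves with the shuttle.
- press: fixed blue press with a sliding steel shuttle, 268 mm wide, roof 34 mm above the bench. Slots: 16 wide, 17 high, roofed from 14 mm in, mouths flared to 26 mm wide over the first 12 mm, open only to the front, bare bench before them. The rows' middle slots are 140 mm apart. Origin on the bench under the mouths at joint 0, x into the press. A bridge 91-123 mm high spans x = 190 to 235 mm.
- shuttle (a joint): how far the shuttle is pushed into the press along the rows' x, m: 0 fully out at the front stop (for loading), 0.05 fully in at its end stop; 0.035 to 0.05 at the start. It stays where it is left and takes about 9 N to move (plus 30 N per m/s). Pressing a bar harder than that on its stop moves the shuttle too; this does no harm unless the shuttle is pushed past 0.03 before all bars are home.
- handle (a point): centre of the black upright plate on the shuttle's roof, midway between the rows, by which the shuttle is pulled and pushed: 12 mm thick along the rows' x, 60 mm wide, foot 34 and top 64 mm above the bench, front face 16 mm behind the mouth plane. This point is 48 mm above the bench.
- marker: red and white marker pen, 115 mm long, 14 mm thick, lying on the bench; bystander, leave alone. Origin under its middle.
- mallet: wooden mallet lying on the bench, head 70 mm thick, 255 mm long; bystander, leave alone. Origin under the free end of its handle.
- hammer: claw hammer lying on the bench; bystander, leave alone. Origin on its underside, on its long axis.
- graver: engraving tool with a round red handle, lying on the bench; bystander, leave alone. Origin on its underside, on its long axis.
- stone: brown sharpening stone, 100 x 40 x 18 mm, lying on the bench; bystander, leave alone. Origin under its middle.
Mind the look-alikes: they are no part of the job. What is shaped like the long_2 but blue is not meant. What is shaped like the short_2 but yellow is not meant.

How it is judged:
On the way, in this order (a step that is already met when the one before it is completed fails the run):
1. the shuttle is pulled out to its front stop (value of joint shuttle below 0.004 m), for 0.2 s.
2. every bar present is fully home in a slot of its own row, with the shuttle still out (x of long_1 in the frame of long_row between 0.0145 and 0.0205 m and y of long_1 in the frame of long_row between -0.047 and 0.047 m and z of long_1 in the frame of long_row between 0.003 and 0.0125 m and angle between the x axis of each of long_1, long_2, long_3 and the x axis of long_row, either way round below 0.09 rad and x of long_2 in the frame of long_row between 0.0145 and 0.0205 m and y of long_2 in the frame of long_row between -0.047 and 0.047 m and z of long_2 in the frame of long_row between 0.003 and 0.0125 m and x of long_3 in the frame of long_row between 0.0145 and 0.0205 m and y of long_3 in the frame of long_row between -0.047 and 0.047 m and z of long_3 in the frame of long_row between 0.003 and 0.0125 m and x of short_1 in the frame of short_row between 0.002 and 0.008 m and y of short_1 in the frame of short_row between -0.047 and 0.047 m and z of short_1 in the frame of short_row between 0.003 and 0.0125 m and angle between the x axis of each of short_1, short_2, short_3 and the x axis of short_row, either way round below 0.09 rad and x of short_2 in the frame of short_row between 0.002 and 0.008 m and y of short_2 in the frame of short_row between -0.047 and 0.047 m and z of short_2 in the frame of short_row between 0.003 and 0.0125 m and x of short_3 in the frame of short_row between 0.002 and 0.008 m and y of short_3 in the frame of short_row between -0.047 and 0.047 m and z of short_3 in the frame of short_row between 0.003 and 0.0125 m and value of joint shuttle below 0.03 m), for 0.2 s.
3. the shuttle is pushed fully into the press (value of joint shuttle above 0.047 m), for 0.2 s.
At the end, for the whole second after the job is handed in: every bar present lies in a slot of its own row (long bars in the deep row, short in the shallow), its inner end within 3 mm of the hidden stop, at rest; the shuttle is within 3 mm of its end stop (x of long_1 in the frame of long_row between 0.0145 and 0.0205 m and y of long_1 in the frame of long_row between -0.047 and 0.047 m and z of long_1 in the frame of long_row between 0.003 and 0.0125 m and angle between the x axis of each of long_1, long_2, long_3 and the x axis of long_row, either way round below 0.09 rad and x of long_2 in the frame of long_row between 0.0145 and 0.0205 m and y of long_2 in the frame of long_row between -0.047 and 0.047 m and z of long_2 in the frame of long_row between 0.003 and 0.0125 m and x of long_3 in the frame of long_row between 0.0145 and 0.0205 m and y of long_3 in the frame of long_row between -0.047 and 0.047 m and z of long_3 in the frame of long_row between 0.003 and 0.0125 m and x of short_1 in the frame of short_row between 0.002 and 0.008 m and y of short_1 in the frame of short_row between -0.047 and 0.047 m and z of short_1 in the frame of short_row between 0.003 and 0.0125 m and angle between the x axis of each of short_1, short_2, short_3 and the x axis of short_row, either way round below 0.09 rad and x of short_2 in the frame of short_row between 0.002 and 0.008 m and y of short_2 in the frame of short_row between -0.047 and 0.047 m and z of short_2 in the frame of short_row between 0.003 and 0.0125 m and x of short_3 in the frame of short_row between 0.002 and 0.008 m and y of short_3 in the frame of short_row between -0.047 and 0.047 m and z of short_3 in the frame of short_row between 0.003 and 0.0125 m and value of joint shuttle above 0.047 m and linear speed of each of long_1, long_2, long_3, short_1, short_2, short_3 below 0.02 m/s); the robot touches nothing.
It fails at once if the marker is shoved more than 5 cm (distance of marker from where it was at the start of the episode above 0.05 m).
It fails at once if the mallet is shoved more than 5 cm (distance of mallet from where it was at the start of the episode above 0.05 m).
It fails at once if the hammer is shoved more than 5 cm (distance of hammer from where it was at the start of the episode above 0.05 m).
It fails at once if the graver is shoved more than 5 cm (distance of graver from where it was at the start of the episode above 0.05 m).
It fails at once if the stone is shoved more than 5 cm (distance of stone from where it was at the start of the episode above 0.05 m).
Of long_1, long_2, long_3, short_1, short_2, short_3 only 4 to 6 are there at a start; the rules pass over those that are not, and their reading is None.
At some moment in a run one of long_1, long_2, long_3, short_1, short_2, short_3 may be knocked a few centimetres aside while the robot is not near it.
Once in a run the grip may slacken for a moment while it holds something.
It also fails if it takes over 210 s, if anything falls off the work surface, if the arm or the gripper's body presses on something with over 40 N, if the wrist force passes 120 N, or if a joint passes its speed limit or range.

### The arm

A 7-joint arm with a two-finger parallel gripper is mounted at the origin on the work surface. World frame = base frame: x ahead of the robot, y to its left, z up, the work surface at z = 0. Lengths are in m, angles in rad, forces in N, time in s.
With the tool pointing down it reaches from about 0.35 to 0.9 m from the base axis. Payload 8.1 kg.
Tool frame: the origin (TCP) lies between the finger pads; the fingertips stand 25 mm ahead of it and the grasp point (between the pads) lies 6 mm ahead of it; z points along the fingers, y is the line along which they close (so a half turn about z gives the same grasp; the last joint's range is limited). The gripper opens to 85 mm and grips with 20 to 120 N. Pads are 22 mm wide; open, the fingers measure 114 mm over their backs; the gripper's body (76 mm by 85 mm) begins 54 mm behind the grasp point. The pads swing forward as they close: fully open they stand 13 mm farther back than shut.
Start: joints at [1.029, 0.434, 0.025, 1.573, -0.012, 1.134, -0.075], TCP at [0.266, -0.566, 0.256] pointing down, gripper open.
Joint ranges: [-2.62, 2.62], [-0.44, 2.09], [-1.27, 1.32], [0.08, 2.57], [-1.32, 4.46], [0.12, 2], [-2.74, 2.74]. Speed limits (rad/s): [2.22, 2.22, 3.01, 3.01, 3.14, 3.14, 3.14].

### API

Orientations are given as a rotation vector (axis times angle).
In Python, from rig import env, read_camera gives the robot as it stands. Calls block until the motion is done:
- env.reach(position, orientation): joint-space move of the TCP to a pose.
- env.movel(position, vel=0.15, ori=None, max_force=None): straight line of the TCP; ori=None keeps the orientation; vel is the mean speed in m/s. With max_force (N) it stops when the force on the tool has changed by that much, and returns True; else False.
- env.set_joints(angles): joint-space move.
- env.grip(opening, grasp_force=None): opening from 0.0 (shut) to 1.0 (fully open); grasp_force is the grip in N (None keeps the last); returns when the fingers have stopped.
- env.wait(seconds).
- env.ik(position, orientation): joint angles nearest the present ones, or None.
- read_camera(name): name is "scene" or "top"; returns a dict with "pixels" (420x560x3 uint8, blue, green, red), "fx", "fy", "cx", "cy" (pixels), "extrinsics" (4x4, takes a point from world to camera coordinates). Camera axes: x right, y down, z forward; pixel columns grow to the right and rows downward; lengths in m; the calibration is good to about 2 mm. A picture is of the moment at which its call begins. There is no depth.
A pose or a line that the arm cannot do raises env.Unreachable and nothing moves.
- env.sign_off(): hands the job in; it is judged then, once.
Readings, each from a call of its own:
- env.get_t(): time.
- env.get_joint_pos(): joint angles.
- env.get_joint_vel(): joint speeds.
- env.get_joint_efforts(): joint torques, N m.
- env.get_tcp_pos(): TCP position.
- env.get_orientation(): TCP orientation.
- env.get_ft_force(): force on the tool from outside, world axes, zero at the start.
- env.get_wrist_torque(): the same for the moment, N m.
- env.get_opening(): opening from 0.0 (shut) to 1.0 (fully open).
- env.get_gripper_force(): force on a finger pad.
Only numpy, scipy, OpenCV 4.12 (cv2) and the standard library are available. Lean on these libraries where they do the work, as an engineer would, in place of code of your own. Each camera call takes 0.05 s, during which the arm holds its last target. There are 200 camera calls.

## Working session

There is one attempt and no reset: what is moved stays moved. The work goes in short steps, each a Python script; the robot and the scene stay as the last script left them, time stands still between calls to the robot, and variables do not carry over. Pictures are saved under pics/ and viewed, at most 14 in all, crops included, and the job is handed in when it is done.

```bash
ls; mkdir -p pics; python3 - <<'E'
from rig import env, read_camera
import cv2,numpy as np
for n in("scene","top"):
    c=read_camera(n); cv2.imwrite(f"pics/{n}0.png",c["pixels"]); print(n,c["fx"],c["fy"],c["cx"],c["cy"],np.round(c["extrinsics"],4).tolist())
print(env.get_t(),env.get_tcp_pos(),env.get_orientation())
E
```

```text
pics
scene 441.10554785358005 441.10554785358005 287.0506971093254 207.5590227659774 [[-0.8824, 0.4703, -0.016, 0.5038], [0.3558, 0.6445, -0.6768, -0.1459], [-0.308, -0.6029, -0.736, 1.4626], [0.0, 0.0, 0.0, 1.0]]
top 432.33779553087487 432.33779553087487 284.1147717967671 206.57011860283328 [[0.0102, -0.9998, -0.0199, -0.005], [-0.9837, -0.0065, -0.1795, 0.5305], [0.1793, 0.0214, -0.9836, 1.0713], [0.0, 0.0, 0.0, 1.0]]
0.1 [ 0.26529679 -0.56543108  0.25560047] [-3.06498267e+00 -6.83333670e-01  7.24648110e-04]
```

View pics/top0.png

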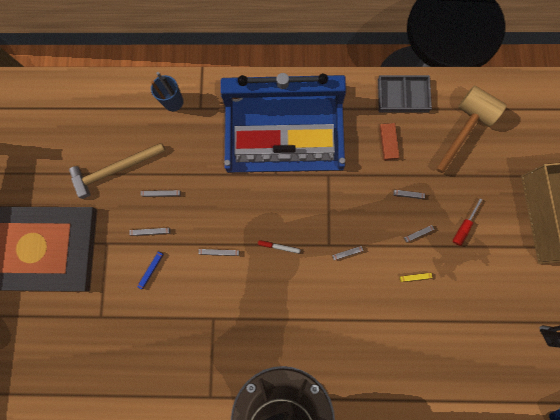

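View pics/scene0.png

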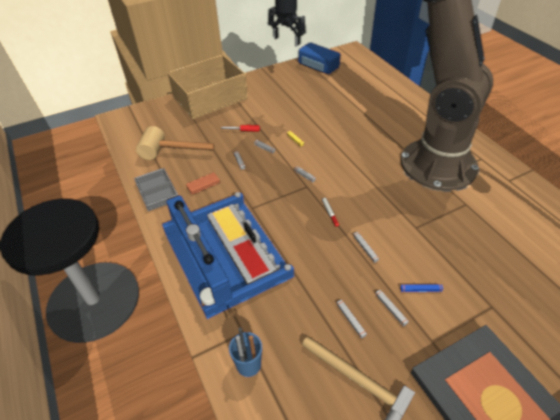

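The top view shows all six bars. The three long ones are on the left at about (160,193), (149,231) and (219,253), and the three short ones on the right at (409,194), (420,233) and (348,253). The press mouths face the robot at about (285,155), with red on the left and the black handle at (284,149). The blue bar (151,270) and yellow bar (416,277) are decoys.

```bash
cat > h.py <<'E'
from rig import env, read_camera
import cv2,numpy as np
from scipy.spatial.transform import Rotation as R
def ray(c,uv,z):
    E=c["extrinsics"];uv=np.atleast_2d(uv).astype(float)
    d=np.c_[(uv[:,0]-c["cx"])/c["fx"],(uv[:,1]-c["cy"])/c["fy"],np.ones(len(uv))]@E[:3,:3]
    o=-E[:3,:3].T@E[:3,3]
    return o+d*((z-o[2])/d[:,2])[:,None]
def proj(c,p):
    q=np.atleast_2d(p)@c["extrinsics"][:3,:3].T+c["extrinsics"][:3,3]
    return np.c_[q[:,0]/q[:,2]*c["fx"]+c["cx"],q[:,1]/q[:,2]*c["fy"]+c["cy"]]
def comps(m,amin):
    cs,_=cv2.findContours(m.astype(np.uint8),cv2.RETR_EXTERNAL,cv2.CHAIN_APPROX_NONE)
    return [k for k in cs if cv2.contourArea(k)>=amin]
def rect(c,k,z):
    """contour -> centre, long, short, angle on plane z"""
    p=ray(c,k[:,0,:],z)[:,:2]; (cx,cy),(w,h),a=cv2.minAreaRect((p*1000).astype(np.float32))
    if w<h: w,h,a=h,w,a+90
    a=np.radians(a); a=(a+np.pi/2)%np.pi-np.pi/2
    return np.array([cx,cy])/1000,w,h,a
def bars(c):
    """grey bars on the bench clear of the press: (centre, long mm, short mm, angle)"""
    hsv=cv2.cvtColor(c["pixels"],cv2.COLOR_BGR2HSV); 
    m=(hsv[...,1]<70)&(hsv[...,2]>70)
    m=cv2.morphologyEx(m.astype(np.uint8),cv2.MORPH_CLOSE,np.ones((5,5)))
    out=[]
    for k in comps(m,60):
        r=rect(c,k,0.012)
        if 60<r[1]<125 and r[2]<26: out.append(r)
    return out
E
python3 - <<'E'
from h import *
c=read_camera("top")
for b in bars(c): print(np.round(b[0],4),np.round(b[1:],2))
hsv=cv2.cvtColor(c["pixels"],cv2.COLOR_BGR2HSV);H,S,V=cv2.split(hsv)
roi=np.zeros(H.shape,bool);roi[120:165,225:345]=1
for n,m,z in(("red",((H<8)|(H>172))&(S>150)&(V>90),.034),("yel",(H>20)&(H<32)&(S>150)&(V>120),.034),("blk",(V<35),.064)):
    for k in comps(m&roi,40):
        r=rect(c,k,z);print(n,np.round(r[0],4),np.round(r[1:],3))
cv2.imwrite("pics/c1.png",cv2.resize(c["pixels"][65:180,215:355],None,fx=5,fy=5,interpolation=cv2.INTER_CUBIC))
E
```

```text
[0.4148 0.1718] [103.86  13.98   1.55]
[ 0.416  -0.1664] [80.59 13.11 -1.24]
[ 0.4268 -0.0051] [72.66 12.28  1.37]
[0.4678 0.3607] [104.42  15.03  -1.5 ]
[ 0.4688 -0.3544] [80.12 13.53 -1.14]
[ 0.5749 -0.3331] [80.49 13.63  1.46]
[0.572  0.3365] [103.57  14.8   -1.53]
red [0.7187 0.0734] [117.003  48.574  -1.536]
yel [ 0.723  -0.0679] [118.485  47.992  -1.567]
blk [0.6807 0.001 ] [52.317 16.35  -1.567]
```

View pics/c1.png

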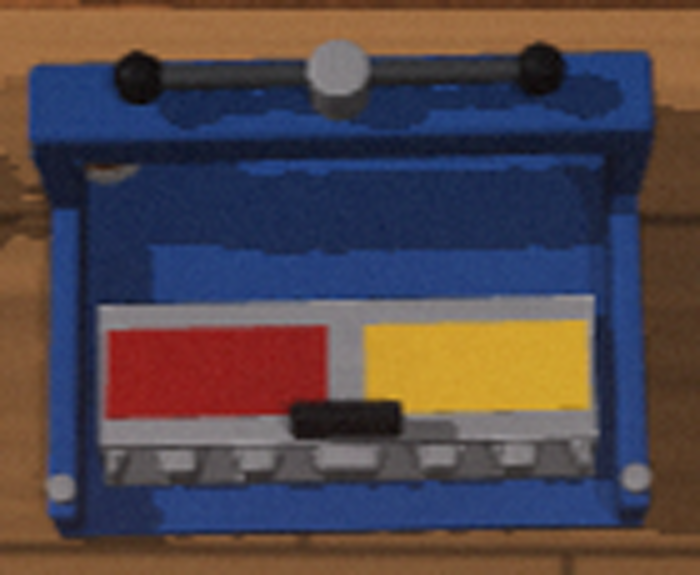

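The crop confirms the press layout: red strip at the left, handle at crop pixel (345,418), and a yaw of about 0.03. The measured lengths (104 and 80 mm) match the spec. The 73 mm blob is the marker's white half. Next I grip the handle, pull the shuttle out, and touch-calibrate the press on the handle.

```bash
cat >> h.py <<'E'
def ori(phi):
    """tool down, closing along world angle phi"""
    y=np.array([np.cos(phi),np.sin(phi),0]);z=np.array([0,0,-1.]);x=np.cross(y,z)
    return R.from_matrix(np.c_[x,y,z]).as_rotvec()
def P(xy,z): return np.array([xy[0],xy[1],z])
YAW=0.0304
X=np.array([np.cos(YAW),np.sin(YAW)]);Y=np.array([-X[1],X[0]])
E
python3 - <<'E'
from h import *
h=np.array([.683,.0012]);q0=env.get_joint_pos()
best=min((p for p in(YAW,YAW+np.pi)if env.ik(P(h,.15),ori(p)) is not None),key=lambda p:abs(env.ik(P(h,.15),ori(p))[6]))
o=ori(best);print("phi",best)
env.movel(P(env.get_tcp_pos()[:2],.3)); env.reach(P(h,.16),o); env.grip(.7,60)
print("down",env.movel(P(h,.064),.1,max_force=8),env.get_tcp_pos())
env.grip(0,60);print("open",env.get_opening(),env.get_gripper_force(),env.get_ft_force())
t=env.get_tcp_pos()
print("pull",env.movel(P(t[:2]-X*.06,t[2]),.04,max_force=25),env.get_tcp_pos(),env.get_ft_force())
env.grip(.7);env.grip(0,40);t=env.get_tcp_pos();print("recentre",t,env.get_ft_force())
env.grip(.7);print(env.get_tcp_pos(),env.get_ft_force());env.movel(P(t[:2],.11))
c=read_camera("top");cv2.imwrite("pics/t2.png",c["pixels"]);
for b in bars(c): print(np.round(b[0],4),np.round(b[1:],2))
print(env.get_t())
E
```

```text
phi 0.0304
down False [0.68353973 0.00138174 0.0647865 ]
open 0.12468608572404268 59.42899525165558 [5.16860879 0.28664597 1.76253426]
pull True [6.44483587e-01 2.22069342e-04 6.49005530e-02] [ 2.79854175 -0.10475182  1.02401005]
recentre [6.44574004e-01 1.54929944e-04 6.45406622e-02] [ 2.73134427 -0.9487282   0.17781729]
[6.44097793e-01 1.70299281e-04 6.43909128e-02] [-0.97306844 -0.09897008  0.06629428]
[0.4149 0.1728] [105.62  14.07   1.55]
[ 0.4268 -0.0058] [74.21 12.88  1.38]
[0.4678 0.3594] [107.03  15.09  -1.5 ]
[ 0.5736 -0.3343] [77.91 16.2   1.46]
[0.572  0.3365] [103.61  14.71  -1.53]
8.175
```

View pics/t2.png

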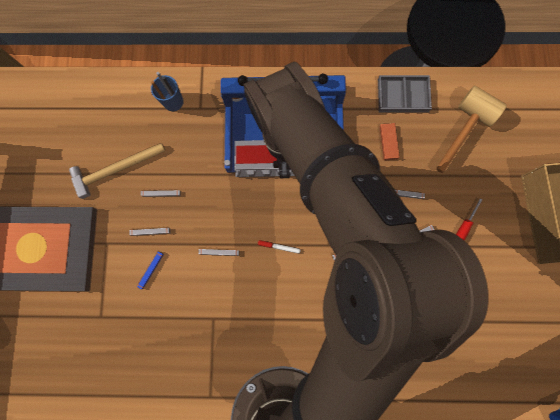

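The shuttle slid about 39 mm and hit the stop with 25 N; the arm hides the right-hand side, and the left bars are unmoved. Next come the sideways touches on the handle.

```bash
python3 - <<'E'
from h import *
h=np.array([.6443,.0002]);o=ori(YAW);ys=[]
env.grip(0)
for s in(1,-1):
    env.movel(P(h+Y*s*.055,.11),.25,ori=o)
    env.movel(P(h+Y*s*.055,.066),.15)
    hit=env.movel(P(h+Y*s*.03,.066),.02,max_force=4)
    t=env.get_tcp_pos();ys.append((t[:2]-h)@Y);print(hit,t,env.get_ft_force(),ys[-1])
    env.movel(P(h+Y*s*.055,.066),.15);env.movel(P(h+Y*s*.055,.11),.25)
print("centre",np.mean(ys))
# park to left to see right
env.movel(P([.5,.1],.3),.4)
c=read_camera("top");cv2.imwrite("pics/t3.png",c["pixels"])
for b in bars(c): print(np.round(b[0],4),np.round(b[1:],2))
hsv=cv2.cvtColor(c["pixels"],cv2.COLOR_BGR2HSV);H,S,V=cv2.split(hsv)
roi=np.zeros(H.shape,bool);roi[120:185,225:345]=1
for n,m in(("red",((H<8)|(H>172))&(S>150)&(V>90)),("yel",(H>20)&(H<32)&(S>150)&(V>120))):
    for k in comps(m&roi,40):
        r=rect(c,k,.034);print(n,np.round(r[0],4),np.round(r[1:],3))
print(env.get_t())
E
```

```text
True [0.64274204 0.04191989 0.06567063] [0.21418259 1.67981605 1.75226268] 0.0417479697204961
True [ 0.64516535 -0.04010572  0.06562016] [-0.51757305 -0.15581258  0.76844903] -0.04031339594045866
centre 0.0007172868900187229
[ 0.4445 -0.2055] [80.82 13.99 -1.24]
[0.468  0.3594] [107.07  14.76  -1.5 ]
[ 0.469 -0.355] [78.92 13.53 -1.14]
[ 0.5737 -0.333 ] [80.56 16.34  1.46]
red [0.6776 0.0622] [94.699 47.459 -1.566]
yel [ 0.6801 -0.0686] [118.536  49.097  -1.537]
14.2
```

The touches give a half-width of 41 mm, which is 30 + 11 as expected, with the centre 0.7 mm off. One short bar has been knocked to (0.4445,-0.2055), so I re-detect before every pick. First bar next.

```bash
cat >> h.py <<'E'
HANDLE=np.array([.6443,.0002])+.0007*Y
MOUTH=HANDLE-.022*X
ZP=.029
def slot(kind,j): return MOUTH+Y*((.07 if kind=="long" else -.07)+.042*j)
def find(near):
    c=read_camera("top");b=[b for b in bars(c) if np.hypot(*(b[0]-near))<.07]
    return min(b,key=lambda b:np.hypot(*(b[0]-near)))
def pick(kind,near):
    b=find(near);L=.105 if kind=="long" else .08
    print("bar",np.round(b[0],4),np.round(b[1:],2)); assert abs(b[1]-L*1000)<6,"length"
    g=L/2-.013;opts=[]
    for a in(b[3],b[3]+np.pi):
        u=np.array([np.cos(a),np.sin(a)]);p=b[0]-u*g
        for k in(-1,1):
            o=ori(a+k*np.pi/2);o2=ori(YAW+k*np.pi/2)
            q=env.ik(P(p,.12),o);q2=env.ik(P(MOUTH,.12),o2)
            if q is not None and q2 is not None: opts.append((max(abs(q[6]),abs(q2[6])),p,o,o2))
    _,p,o,o2=min(opts,key=lambda t:t[0])
    env.reach(P(p,.12),o);env.grip(.5,80)
    hit=env.movel(P(p,ZP),.12,max_force=8)
    env.grip(0,80);print("pick",hit,env.get_tcp_pos(),round(env.get_opening(),3),round(env.get_gripper_force(),1))
    env.movel(P(p,.12),.2);print("held",round(env.get_opening(),3));return o2,L
def insert(kind,j,o2,L):
    s=slot(kind,j);z=ZP+.0132
    start=s-X*(L-.013+.012)
    env.reach(P(start,.12),o2);print("held",round(env.get_opening(),3))
    env.movel(P(start,z),.15);f0=env.get_ft_force()
    e=s-X*(.022-.008)
    hit=env.movel(P(e,z),.05,max_force=8)
    t=env.get_tcp_pos();d=(t[:2]-s)@X
    print("ins",hit,"depth err mm",round((d+.022)*1000,1),"lat",round(((t[:2]-s)@Y)*1000,1),np.round(env.get_ft_force()-f0,1),round(env.get_opening(),3),env.get_t())
    return (d+.022)*1000
def leave():
    t=env.get_tcp_pos();env.grip(.36);env.movel(P(t[:2],.12),.2);print(env.get_t())
E
python3 - <<'E'
from h import *
env.reach(P([.5,-.1],.3),ori(YAW))
o2,L=pick("long",[.415,.172])
d=insert("long",-1,o2,L)
for n in("scene","top"):
    c=read_camera(n);u,v=proj(c,P(slot("long",-1),.02))[0].astype(int);print(u,v)
    cv2.imwrite(f"pics/i1{n}.png",cv2.resize(c["pixels"][max(v-50,0):v+50,max(u-65,0):u+65],None,fx=6,fy=6,interpolation=cv2.INTER_CUBIC))
E
```

```text
bar [0.4148 0.1728] [105.62  13.98   1.55]
pick False [0.41618035 0.21243495 0.02987194] 0.135 78.4
held 0.132
held 0.131
ins True depth err mm 1.3 lat 0.0 [-0.9 -1.1  6.4] 0.132 22.5917
275 235
273 175
```

View pics/i1scene.png

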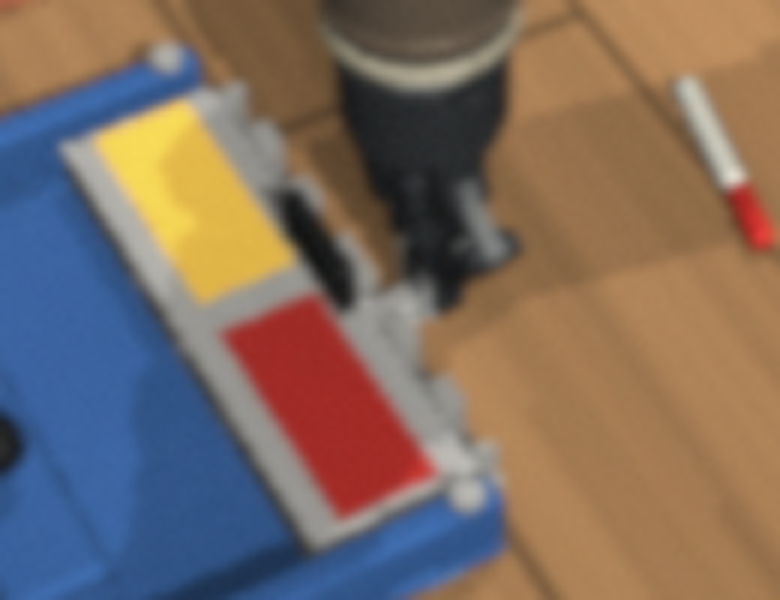

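The scene crop shows the gripper at the inner red slot with its bar in the mouth, and the lateral error is 0. I'll let go, feel the end with shut fingers, then do the next bar.

```bash
sed -i 's/ZP+.0132/ZP+.0137/' h.py; cat >> h.py <<'E'
def seat(kind,j,f=9):
    """press the bar's outer end with shut fingers (0 = nominal home)"""
    s=slot(kind,j);k=1 if abs(env.ik(P(s-X*.06,.12),ori(YAW+np.pi/2))[6])<abs(env.ik(P(s-X*.06,.12),ori(YAW-np.pi/2))[6]) else -1
    a=s-X*.060
    env.movel(P(a,.12),.25) ;env.grip(0)
    env.movel(P(a,.045),.2);f0=env.get_ft_force()
    hit=env.movel(P(s-X*.042,.045),.03,max_force=f)
    t=env.get_tcp_pos();print("seat",kind,j,hit,"mm",round(((t[:2]-s)@X+.046)*1000,1),np.round(env.get_ft_force()-f0,1),env.get_t())
    env.movel(P(a,.045),.2);env.movel(P(a,.12),.25)
E
python3 - <<'E'
from h import *
leave();seat("long",-1)
env.reach(P([.5,-.1],.25),env.get_orientation())
o2,L=pick("long",[.468,.3594])
d=insert("long",0,o2,L);
if abs(d)<4: leave();seat("long",0)
E
```

```text
23.5583
seat long -1 True mm 2.2 [ 1.   0.6 -0.5] 25.3583
bar [0.4679 0.3607] [104.43  14.76  -1.5 ]
pick False [0.46546916 0.40048731 0.03009841] 0.137 78.6
held 0.132
held 0.136
ins True depth err mm 2.4 lat 0.0 [ 0.5 -1.3  6. ] 0.134 35.1417
36.0083
seat long 0 False mm 3.7 [-2.7 -1.9  1.5] 37.9917
```

```bash
python3 - <<'E'
from h import *
env.reach(P([.45,-.2],.3),env.get_orientation())
c=read_camera("top");u,v=proj(c,P(MOUTH,.02))[0].astype(int)
I=c["pixels"];cv2.imwrite("pics/t4.png",cv2.resize(I[v-55:v+35,u-70:u+70],None,fx=5.7,fy=5.7,interpolation=cv2.INTER_CUBIC))
print(u,v)
for k,j in(("long",-1),("long",0),("long",1)):
    print(j,np.round(proj(c,[P(slot(k,j)-X*.035,.026),P(slot(k,j),.026)]),1).tolist())
print(np.round(proj(c,P(HANDLE,.064)),1))
for b in bars(c): print(np.round(b[0],4),np.round(b[1:],2))
E
```

```text
284 174
-1 [[274.1, 187.3], [273.9, 174.6]]
0 [[258.4, 187.7], [258.2, 175.0]]
1 [[242.6, 188.1], [242.6, 175.4]]
[[283.9 162.4]]
[ 0.4267 -0.0058] [74.15 12.48  1.37]
[ 0.4443 -0.2056] [81.08 13.98 -1.26]
[0.572  0.3365] [103.57  14.71  -1.53]
```

View pics/t4.png

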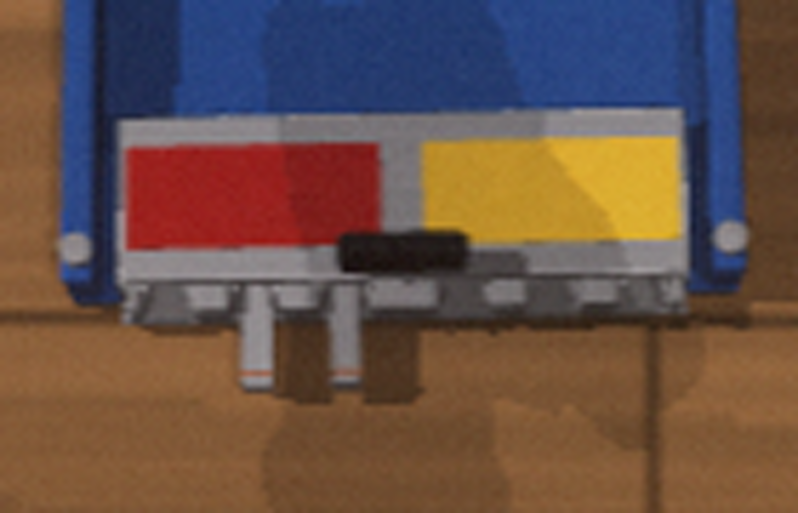

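The crop shows both bar ends alike, with their bottom edges at crop rows 390 and 388. The shuttle crept about 3 mm inward while I pressed, so the bars are on their stops. I'll shift the reference, widen the limits and continue.

```bash
sed -i 's/^MOUTH=HANDLE-.022\*X/MOUTH=HANDLE-.022*X+.003*X/; s/.042,.045/.038,.045/; s/s-X\*.042/s-X*.036/' h.py; sed -i 's/movel(P(s-X\*.038,.045)/movel(P(s-X*.036,.045)/' h.py; grep -n "MOUTH=\|max_force=f" h.py
python3 - <<'E'
from h import *
o2,L=pick("long",[.572,.3365])
d=insert("long",1,o2,L);
if abs(d)<4.5: leave();seat("long",1)
E
```

```text
39:MOUTH=HANDLE-.022*X+.003*X
78:    hit=env.movel(P(s-X*.036,.045),.03,max_force=f)
bar [0.572  0.3365] [103.57  14.8   -1.53]
pick False [0.57103311 0.37630343 0.03022078] 0.133 78.8
held 0.135
held 0.133
ins True depth err mm 2.3 lat 0.0 [ 1.6 -0.5  5.6] 0.134 48.325
49.1917
seat long 1 True mm 3.3 [-0.5 -0.1  0.7] 51.0333
```

```bash
python3 - <<'E'
from h import *
for near,j in(([.5745,-.333],-1),([.469,-.355],0),([.4445,-.2055],1)):
    env.movel(P([.5,.1],.25),.4)
    o2,L=pick("short",near)
    d=insert("short",j,o2,L)
    if not -3<d<7: break
    leave();seat("short",j)
E
```

```text
bar [ 0.5737 -0.333 ] [80.56 16.34  1.46]
pick False [ 0.57731858 -0.30639292  0.03017395] 0.134 78.6
held 0.138
held 0.132
ins True depth err mm 3.5 lat 0.2 [ 0.5 -1.5  5.7] 0.136 59.125
59.9917
seat short -1 True mm 4.5 [-1.1  0.1  0.6] 61.875
bar [ 0.469 -0.355] [78.92 13.53 -1.14]
pick False [ 0.45797214 -0.33080891  0.03000415] 0.136 78.6
held 0.133
held 0.135
ins True depth err mm 6.0 lat 0.1 [-0.  -0.7  6.6] 0.129 70.475
71.3417
seat short 0 True mm 6.1 [-0.3  0.1 -0.1] 73.275Traceback (most recent call last):
  File "<stdin>", line 4, in <module>
  File "h.py", line 46, in pick
    b=find(near);L=.105 if kind=="long" else .08
  File "h.py", line 44, in find
    return min(b,key=lambda b:np.hypot(*(b[0]-near)))
ValueError: min() iterable argument is empty
```

```bash
python3 - <<'E'
from h import *
c=read_camera("top");cv2.imwrite("pics/t5.png",c["pixels"])
for b in bars(c): print(np.round(b[0],4),np.round(b[1:],2))
E
```

```text
(no output)
```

View pics/t5.png

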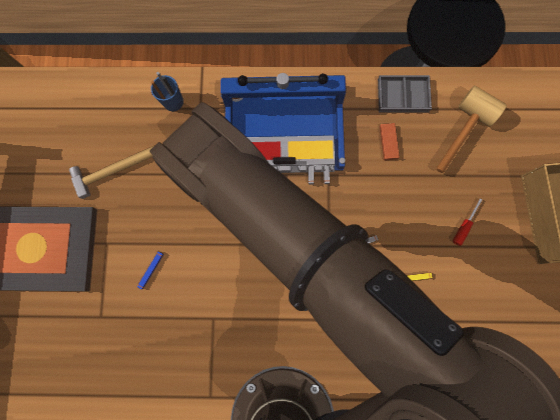

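Two short bars sit in the yellow slots at (313,173) and (326,173). The arm's elbow hides the third bar near (372,240). I'll move back to the start pose to see it.

```bash
python3 - <<'E'
from h import *
env.set_joints([1.029,.3,.025,1.573,-.012,1.134,-.075])
o2,L=pick("short",[.4445,-.2055])
d=insert("short",1,o2,L)
if -3<d<9:
    leave();seat("short",1)
env.movel(P(env.get_tcp_pos()[:2],.3),.2)
env.set_joints([1.029,.3,.025,1.573,-.012,1.134,-.075])
c=read_camera("top");cv2.imwrite("pics/t6.png",cv2.resize(c["pixels"][119:209,214:354],None,fx=5.7,fy=5.7,interpolation=cv2.INTER_CUBIC))
print(env.get_t())
E
```

```text
bar [ 0.4445 -0.2055] [80.82 13.99 -1.24]
pick False [ 0.43613418 -0.18014034  0.02988687] 0.135 78.3
held 0.132
held 0.13
ins False depth err mm 6.6 lat 0.0 [-6.   0.2  0.9] 0.133 84.3667
85.225
seat short 1 True mm 6.9 [-0.6  0.5 -0.4] 87.1917
91.1917
```

View pics/t6.png

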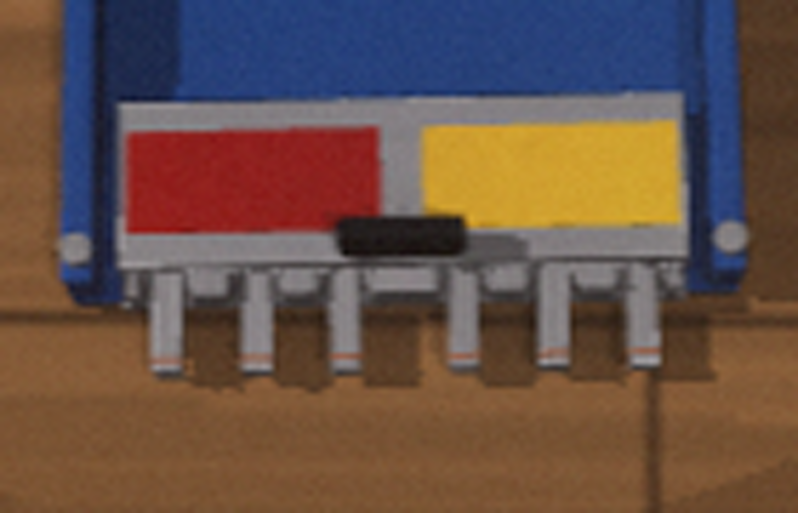

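All six ends line up along the shuttle's tilt. The inner short bar (crop column 462) may stand 1–2 mm proud. I'll measure the copper bands to subpixel accuracy.

```bash
cat >> h.py <<'E'
def bands(c,off):
    I=c["pixels"].astype(int);out=[]
    w=np.clip(I[...,2]-(I[...,0]+I[...,1])/2-12,0,None)
    for k in("long","short"):
        for j in(1,0,-1):
            s=slot(k,j)+X*off
            u,v=proj(c,P(s-X*.03,.026))[0];us=slice(int(round(u))-1,int(round(u))+2);v0=int(round(v))-4
            # only rows over the bar: steel row above and band
            col=w[v0:v0+8,us].sum(1);i=np.argmax(col[:6]);m=slice(max(i-1,0),i+2)
            vv=(col[m]*np.arange(v0,v0+8)[m]).sum()/col[m].sum()
            p=ray(c,[u,vv],.026)[0][:2];out.append(round(((p-s)@X)*1000,1));print(k,j,round(u,1),round(vv,2),col.astype(int).tolist())
    return out
E
python3 - <<'E'
from h import *
print(bands(read_camera("top"),.007))
E
```

```text
long 1 242.6 181.74 [0, 0, 34, 95, 0, 0, 54, 140]
long 0 258.3 181.32 [0, 0, 0, 87, 41, 0, 0, 97]
long -1 274.0 181.0 [0, 0, 0, 141, 0, 0, 2, 137]
short 1 295.0 181.0 [0, 0, 0, 0, 121, 0, 0, 54]
short 0 310.7 180.35 [0, 0, 0, 85, 46, 0, 0, 92]
short -1 326.5 180.0 [0, 0, 0, 140, 0, 0, 0, 89]
[np.float64(-27.6), np.float64(-27.5), np.float64(-27.6), np.float64(-29.0), np.float64(-28.3), np.float64(-28.4)]
```

```bash
python3 - <<'E'
from h import *
t=P(slot("short",1)-X*.06,.12)
k=min((1,-1),key=lambda k:abs(env.ik(t,ori(YAW+k*np.pi/2))[6]))
env.reach(t,ori(YAW+k*np.pi/2));seat("short",1,14)
a=HANDLE-X*.035
env.movel(P(a,.12),.2);env.movel(P(a,.066),.15)
hit=env.movel(P(HANDLE+X*.045,.066),.035,max_force=24)
p=env.get_tcp_pos();print("push",hit,"joint mm est",((p[:2]-HANDLE)@X+.017)*1000,env.get_ft_force(),env.get_t())
env.movel(P(p[:2]-X*.04,.066),.1);env.movel(P(p[:2]-X*.04,.3),.2)
env.set_joints([1.029,.3,.025,1.573,-.012,1.134,-.075])
c=read_camera("top");cv2.imwrite("pics/t7.png",cv2.resize(c["pixels"][109:199,214:354],None,fx=5.7,fy=5.7,interpolation=cv2.INTER_CUBIC))
print(bands(c,.037+.007),env.get_t())
E
```

```text
seat short 1 False mm 8.0 [-8.8 -0.   4. ] 95.5083
push True joint mm est 49.94020673829173 [ 0.41004828 -0.10936543 -0.44309147] 98.9417
long 1 242.6 167.0 [0, 0, 130, 0, 0, 0, 0, 31]
long 0 258.2 167.0 [0, 0, 140, 0, 0, 0, 0, 120]
long -1 273.8 166.72 [0, 0, 36, 93, 0, 0, 0, 0]
short 1 294.6 166.22 [0, 0, 91, 25, 0, 0, 0, 22]
short 0 310.3 166.0 [0, 0, 143, 0, 0, 0, 0, 111]
short -1 326.0 165.75 [0, 0, 31, 94, 0, 0, 0, 0]
[np.float64(-23.8), np.float64(-24.9), np.float64(-25.2), np.float64(-25.2), np.float64(-25.7), np.float64(-26.1)] 103.2667
```

View pics/t7.png

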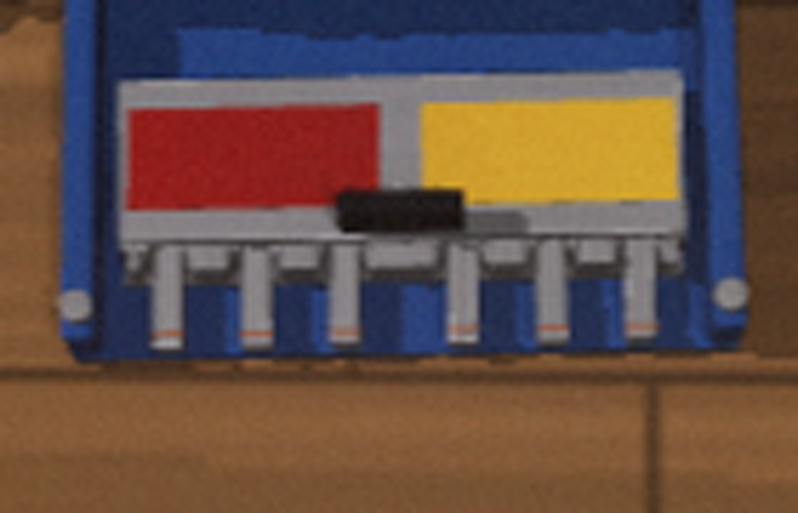

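The shuttle is at its end stop (estimated 49.9 mm, stopped at 24 N). All six ends lie in one line, at crop rows of about 345–335 along the shuttle's tilt. The robot is clear, so I'm handing in.

```bash
python3 -c "
from rig import env
print(env.sign_off())"
```

```text
the job is handed in; nothing more can be done
None
```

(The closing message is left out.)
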